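Turn a lapped flange over onto the checking table with a lifter

TASK

The blanking flange has been left lying on its raised lapped face on the bench. Take the flat lifter by its wooden handle, slide its blade under the flange edge farthest from the low rubber-topped checking table, bring the flange up against the table's open edge and tip it over onto the table so that it lies flat with the raised face up; then push it with the lifter home against the stop bar, under the dial gauge, and set the lifter down flat on the bench. The gripper must never touch the flange itself, and the sample box and the weight disc stay where they are.

Things in the scene. Friction and masses are not known exactly. Their poses are not given: they have to be found in the camera images.
- table: checking table, fixed to the bench: grey slab 150 mm deep (its x), 124 mm wide (its y), its grey rubber top 12 mm above the bench. Origin at bench level in the middle of the open front edge, a plain step 12 mm high; x points from that edge inward to the stop bar, z up
- stop_bar (a point): point on the table's rubber top at the middle of the stop bar's face, at table x = 106 mm, y = 0. The bar is aluminium, 110 mm long along y, 12 mm higher than the rubber top; the square flange is home when its edge touches the bar
- gauge_tip (a point): lower end of the fixed dial gauge's plunger, at table x = 84 mm, y = 0, 30 mm above the bench. The dial body above it spans table x 60 to 108 mm, 83 to 131 mm above the bench; its column stands behind the bar at x = 134 mm, 157 mm high
- flange_center (a point): centre (half-way up) of the loose steel flange, 0.24 to 0.39 kg: square slab 84 x 84 x 7 mm with, on one side, a round raised lapped face (54 mm diameter, 7 mm high), 14 mm in all. x, y along the slab's edges; z from the raised face to the plain back: up at the start, down once turned over. Turned over on the table it is 19 mm above the bench; home, at table x = 64 mm
- flange_face (a point): middle of the raised lapped face. At the start the flange lies on it on the bench, x, y, z axes within 0.15 rad of the table's, so the slab's underside is 7 mm above the bench, a gap 15 mm deep at the middle of each edge. It lies on the table's -x side, its nearest edge 4 to 28 mm from the table's open edge. It slides under a push of 2 to 5 N
- lifter_grip (a point): centre of the wooden handle of the loose lifter, 0.16 kg, which stands flat on the bench: handle bar 86 mm long (its x), 20 mm wide, 20 mm high, centre 45 mm above the blade's underside; it stands on two thin posts 32 mm before and behind its centre. Its blade points along +x; z up
- lifter_nose (a point): middle of the straight front edge of the lifter's blade, on its underside, 90 mm ahead of the handle's centre. Flat steel blade 50 mm wide, 2.5 mm thick, 135 mm long, so it ends 45 mm behind the handle's centre. Held by its handle, it may turn nose-down a few mm in the fingers under load
- sample_box: bystander: small whitish lidded box 70 x 63 x 48 mm; origin at the centre of its foot
- weight_disc: bystander: slotted steel disc weight 90 mm across, 12 mm thick; origin at the centre of its underside

How it is judged (in metres and radians):
On the way, in this order (a step that is already met when the one before it is completed fails the run):
1. the flange is tipped up by the lifter (angle between flange_center's own z axis and vertical between 0.7 and 2 rad and contact force between lifter and flange above 0.05 N), for 0.1 s.
2. the flange lies turned over on the table (angle between flange_center's own z axis and vertical above 3.04 rad and x of flange_center in the frame of table above 0 m), for 0.2 s.
At the end, for the whole second after the job is handed in: The flange lies flat on the table, raised face up, its edge within 5 mm of the stop bar and parallel to it within 0.1 rad, its centre within 25 mm of the table's middle line; the lifter stands flat on the bench; both are at rest (angle between flange_center's own z axis and vertical above 3.06 rad and x of flange_center in the frame of table between 0.059 and 0.068 m and y of flange_center in the frame of table between -0.025 and 0.025 m and z of flange_center in the frame of table between 0.0165 and 0.0215 m and angle between the x axis of flange_center and the x axis of table, either way round below 0.1 rad and linear speed of each of flange, lifter below 0.02 m/s and height (world z) of lifter_grip between 0.042 and 0.049 m and angle between lifter_grip's own z axis and vertical below 0.08 rad); the robot touches nothing.
It fails at once if the gripper touches the flange (contact force between any of the fingers, the arm and flange above 0.5 N).
It fails at once if the sample box or the weight disc is shoved aside (30 mm) (distance of any of sample_box, weight_disc from where it was at the start of the episode above 0.03 m).
It also fails if it takes over 64 s, if anything falls off the work surface, if the arm or the gripper's body presses on something with over 40 N, if the wrist force passes 120 N, or if a joint passes its speed limit or range.

ROBOT

A 6-joint arm with a two-finger parallel gripper is mounted at the origin on a cart in front of the work surface, level with it; the furniture and walls round the work are solid. World frame = base frame: x ahead of the robot, y to its left, z up, the work surface at z = 0. Lengths are in mm, angles in rad, forces in N, time in s.
With the tool pointing down it reaches from about 275 to 1000 mm from the base axis. Payload 8.4 kg.
Tool frame: the origin (TCP) lies where the fingers leave the gripper's body, on its centre line; the fingertips stand 73 mm ahead of it and the grasp point (between the pads) lies 54 mm ahead of it (grip_point_offset is the distance from the TCP to the grasp point, in mm); z points along the fingers, y is the direction in which the jaws open and shut (so a half turn about z gives the same grasp; the last joint's range is limited). The gripper opens to 85 mm and grips with 20 to 120 N. Pads are 22 mm wide; open, the fingers measure 114 mm over their backs; the gripper's body (76 mm by 85 mm) begins 54 mm behind the grasp point. The pads swing forward as they close: fully open they stand 13 mm farther back than shut.
Start: joints at [1.252, 0.353, 1.633, -0, 1.155, -0.002], TCP at [194.703, 593.902, 303.881] pointing down, gripper open.
Joint ranges: [-2.63, 2.63], [-0.92, 2.1], [0.06, 2.66], [-1.3, 4.44], [0, 2.69], [-3.02, 3.02]. Speed limits (rad/s): [2.22, 2.22, 2.79, 3.14, 3.14, 3.14].

INTERFACE

Orientations are given as [roll, pitch, yaw] about the fixed x, y, z axes, in that order (R = Rz(yaw) Ry(pitch) Rx(roll)).
In Python, from rig import sense, grab_frame, sign_off, grip_point_offset gives the robot as it stands. The module is installed in compiled form; this text tells all that it offers.
- The arm moves only by the tool drive_tool, never from a script. Its argument "targets" is one flat list of numbers, 7 for each row, row after row: the shift along the tool's x, y, z in m, then the turn, a rotation vector about the tool's x, y, z in rad, then the opening, from 0 (shut) to 1 (fully open). In form: [tx, ty, tz, wx, wy, wz, grip, tx, ty, tz, wx, wy, wz, grip, ...]. A call has 1 to 12 rows; each row is the pose to reach, as a shift and turn from the pose commanded when the call began, along the tool's axes at that moment; what a row does not reach only later rows make up. A row lasts 1/12 s, in which the tool goes at most 41.7 mm and 7.16 degrees, less where a joint would pass 70% of its speed; a pose out of reach is approached as far as the arm can. A call with a gripper value outside its range is refused whole. The fingers move at their own pace and stop on an object; "force" is the grip in N (left out, the last holds). Time passes only in rows, so rows that repeat a pose let the fingers close. It gives the time, the measured TCP pose, the force and the opening at its end, in the units of the state.
- sense(): the state, without advancing time (a new reading comes with each control period).
- grab_frame(name): name is "scene" or "top"; returns a dict with "color" (420x560x3 uint8, blue, green, red), "vertical_fov" (degrees; the focal length in pixels is half the picture's height over the tangent of half this angle, whatever the lens; pixels are square), "cx", "cy" (the principal point, pixels), "world_from_camera" (4x4, takes a point from camera to world coordinates). Camera axes: x right, y down, z forward; pixel columns grow to the right and rows downward; lengths in mm; the calibration is good to about 2 mm. A picture is of the moment at which its call begins. There is no depth.
- sign_off(): hands the job in, once; it reports no verdict.
The state is a dict: "clock": time; "qpos": joint angles; "qvel": joint speeds; "joint_efforts": joint torques, N m; "eef_pos": TCP position; "tcp_rot": TCP orientation; "contact_force": force on the tool from outside, world axes, zero at the start; "wrist_torque": the same for the moment, N m; "opening": opening from 0.0 (shut) to 1.0 (fully open).
Only numpy, scipy, OpenCV 4.12 (cv2) and the standard library are available. Lean on these libraries where they do the work, as an engineer would, in place of code of your own. Each camera call takes 0.05 s, during which the arm holds its last target. There are 200 camera calls.

## Working session

There is one attempt and no reset: what is moved stays moved. The work goes in short steps, Python scripts to look and compute and a tool call to move; the robot and the scene stay as the last step left them, time stands still between calls to the robot, and variables do not carry over. Pictures are saved under pics/ and viewed, about 8 in all and at most 12, crops included, and the job is handed in when it is done.

Besides the shell and the picture viewer there is one more tool, called after "Request:" in YAML: its name, and indented under it one key for each argument. drive_tool: Moves the arm, as the interface text tells. Its arguments: {"type":"object","properties":{"targets":{"type":"array"},"force":{"type":"number"}},"required":["targets"]}

```bash
mkdir -p pics
cat > h.py <<'E'
import numpy as np, cv2
from rig import sense, grab_frame, sign_off, grip_point_offset
from scipy.spatial.transform import Rotation as R
def K(f):
    return f["color"].shape[0]/2/np.tan(np.radians(f["vertical_fov"])/2)
def ray(f,u,v,z):
    T=np.array(f["world_from_camera"]);fl=K(f)
    d=T[:3,:3]@np.array([(u-f["cx"])/fl,(v-f["cy"])/fl,1]);o=T[:3,3]
    return o+d*(z-o[2])/d[2]
def proj(f,p):
    T=np.array(f["world_from_camera"]);c=T[:3,:3].T@(np.array(p)-T[:3,3]);fl=K(f)
    return np.array([f["cx"]+fl*c[0]/c[2],f["cy"]+fl*c[1]/c[2]])
def snap(n,fn):
    f=grab_frame(n);cv2.imwrite("pics/"+fn+".png",f["color"]);return f
E
python3 - <<'E'
from h import *
import pickle
s=sense();print(s);print(grip_point_offset() if callable(grip_point_offset) else grip_point_offset)
for n in("top","scene"):
    f=snap(n,n+"0");pickle.dump(f,open(n+"0.pkl","wb"));print(n,f["vertical_fov"],f["cx"],f["cy"],np.round(f["world_from_camera"],3).tolist())
E
```

```text
{'clock': 0.0, 'qpos': array([ 1.25162672e+00,  3.53643090e-01,  1.63414992e+00,  1.79591454e-05,
        1.15519732e+00, -2.39366225e-03]), 'qvel': array([-3.46258106e-04,  1.23614042e-03, -3.20990395e-04, -1.35972535e-03,
       -4.38144650e-04,  7.17897005e-05]), 'joint_efforts': array([ 1.79626106e-03, -6.05240250e+01, -3.42074239e+01,  2.04429284e-05,
        9.23693151e-03,  6.07884942e-08]), 'eef_pos': array([194.56221861, 593.54198211, 303.15801468]), 'tcp_rot': array([-3.14019502e+00, -1.97657434e-05,  2.82480943e+00]), 'contact_force': array([-0.26959318, -0.15754039, -0.23617064]), 'wrist_torque': array([-0.01216915,  0.01726347,  0.05965571]), 'opening': 0.9995378689728008}
53.900000000000006
top 48.273253967088024 275.4422315923275 203.02277159124608 [[-0.047, -0.976, 0.212, 317.747], [-0.999, 0.046, -0.011, 56.316], [0.001, -0.212, -0.977, 1244.146], [0.0, 0.0, 0.0, 1.0]]
scene 47.01561647525785 277.3603128982617 214.19928426680286 [[0.882, -0.347, 0.319, 187.226], [-0.471, -0.669, 0.575, -609.685], [0.014, -0.657, -0.753, 919.561], [0.0, 0.0, 0.0, 1.0]]
```

View pics/top0.png

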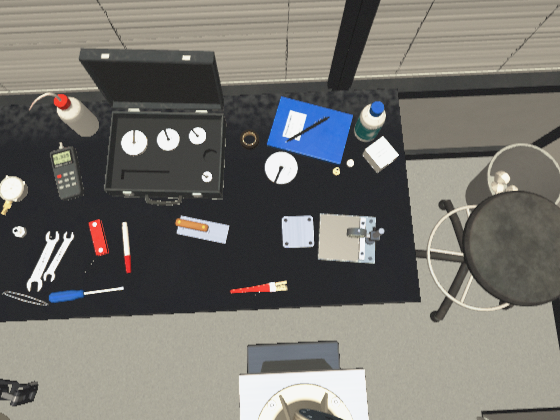

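View pics/scene0.png

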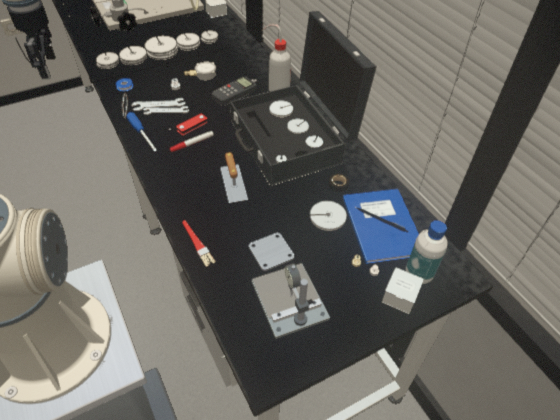

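The top view shows the table at (318-376, 214-262) with its open edge on the left, the flange at (282-314, 216-248), the lifter at (178-229, 216-242) with its nose to the right, and the disc and box above. The scene view agrees with this.

```bash
cat > m.py <<'E'
from h import *
import pickle
def rect(f,mask,roi,z,seed=None):
    u0,v0,u1,v1=roi;m=np.zeros(mask.shape,np.uint8);m[v0:v1,u0:u1]=mask[v0:v1,u0:u1]
    cs,_=cv2.findContours(m,cv2.RETR_EXTERNAL,cv2.CHAIN_APPROX_NONE)
    c=max(cs,key=cv2.contourArea)
    P=np.array([ray(f,u,v,z)[:2] for u,v in c[:,0]],np.float32)
    return cv2.minAreaRect(P),cv2.contourArea(c),c
if __name__=="__main__":
    rois={"top":dict(flange=(276,210,317,254),table=(316,206,384,268),lifter=(170,210,236,250)),
          "scene":dict(flange=(240,228,300,275),table=(245,262,335,340),lifter=(212,160,252,208))}
    for n in rois:
        f=pickle.load(open(n+"0.pkl","rb"));g=f["color"]
        mask=((g.max(2)>70)*255).astype(np.uint8)
        for k,z in dict(flange=14,table=12,lifter=2.5).items():
            r,a,c=rect(f,mask,rois[n][k],z);print(n,k,np.round(r[0],1),np.round(r[1],1),round(r[2],1),a)
            print(np.round(cv2.boxPoints(r)).tolist())
        hsv=cv2.cvtColor(g,cv2.COLOR_BGR2HSV)
        o=cv2.inRange(hsv,(5,120,80),(22,255,255))
        u0,v0,u1,v1=rois[n]["lifter"]
        if n=="scene": v0-=15
        r,a,c=rect(f,o,(u0,v0,u1,v1),50);print(n,"handle",np.round(r[0],1),np.round(r[1],1),round(r[2],1));print(np.round(cv2.boxPoints(r)).tolist())
    a=cv2.resize(pickle.load(open("top0.pkl","rb"))["color"][200:275,170:390],None,fx=3.6,fy=3.6,interpolation=cv2.INTER_CUBIC)
    b=cv2.resize(pickle.load(open("scene0.pkl","rb"))["color"][140:340,205:345],None,fx=1.6,fy=1.6,interpolation=cv2.INTER_CUBIC)
    w=800;I=np.zeros((600,800,3),np.uint8);I[:a.shape[0],:a.shape[1]]=a;I[275:275+b.shape[0],:b.shape[1]]=b;cv2.imwrite("pics/crop0.png",I)
E
python3 m.py
```

```text
top flange [505.6 -11.3] [85.9 86.8] 89.2 979.5
[[462.0, -54.0], [548.0, -55.0], [550.0, 31.0], [463.0, 32.0]]
top table [ 481.  -150.7] [172.  126.8] 83.4 2663.5
[[408.0, -229.0], [534.0, -243.0], [554.0, -73.0], [428.0, -58.0]]
top lifter [525.7 246. ] [145.6  53.2] 75.9 965.0
[[482.0, 182.0], [534.0, 169.0], [569.0, 310.0], [518.0, 323.0]]
top handle [530.6 263.8] [85.3 19.4] 75.4
[[510.0, 225.0], [529.0, 220.0], [551.0, 303.0], [532.0, 307.0]]
scene flange [504.3 -10.2] [91.2 88.4] 89.3 1108.0
[[460.0, -55.0], [548.0, -56.0], [549.0, 35.0], [461.0, 36.0]]
scene table [ 480.7 -138. ] [161.6 127.2] 83.3 3577.0
[[408.0, -211.0], [534.0, -226.0], [553.0, -65.0], [427.0, -50.0]]
scene lifter [526.4 253.9] [162.4  54.9] 76.1 758.5
[[480.0, 182.0], [534.0, 168.0], [573.0, 326.0], [519.0, 339.0]]
scene handle [528.8 265.6] [94.8 21. ] 76.2
[[507.0, 222.0], [528.0, 217.0], [550.0, 309.0], [530.0, 314.0]]
```

View pics/crop0.png

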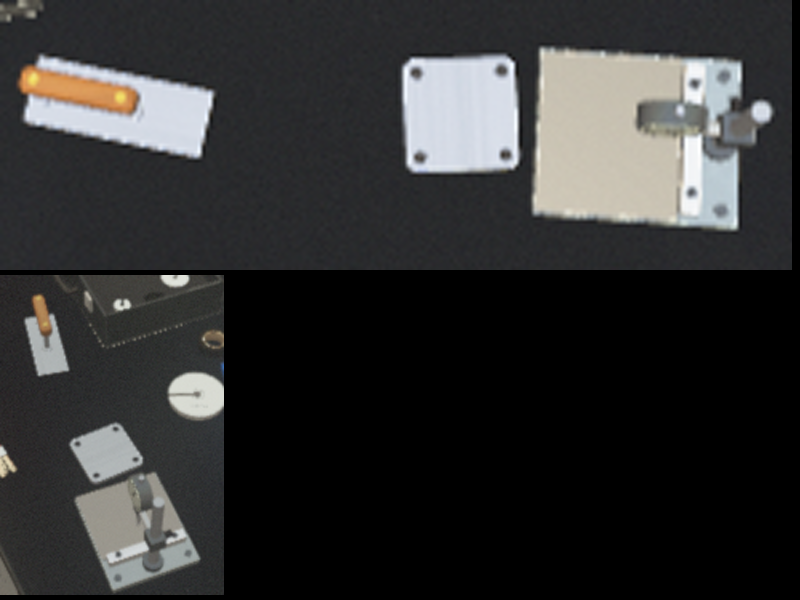

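```bash
cat >> m.py <<'E'
def line(P): 
    vx,vy,x,y=cv2.fitLine(P.astype(np.float32),cv2.DIST_HUBER,0,.01,.01).ravel();return np.array([x,y]),np.array([vx,vy])
E
cat > t.py <<'E'
from m import *
rois={"top":(316,206,384,268),"scene":(245,262,335,340)}
for n in rois:
    f=pickle.load(open(n+"0.pkl","rb"));mask=((f["color"].max(2)>70)*255).astype(np.uint8)
    _,_,c=rect(f,mask,rois[n],12)
    P=np.array([ray(f,u,v,12)[:2] for u,v in c[:,0]])
    u=np.array([-.116,-.993]);w=np.array([.993,-.116]);o=np.array([491,-65])
    a=(P-o)@u;b=(P-o)@w
    print(n,a.min(),a[abs(b)<45].min(),b.min(),b.max())
    fr=P[(abs(b)<52)&(a<15)];l1=P[(a>15)&(a<85)&(b>50)];l2=P[(a>15)&(a<85)&(b<-50)]
    for nm,q in(("front",fr),("left",l1),("right",l2)):
        p,v=line(q);print(n,nm,len(q),p.round(1),"ang",np.degrees(np.arctan2(v[1],v[0])).round(1),"tab",((p-o)@u).round(1),((p-o)@w).round(1))
E
python3 t.py
cat > go.py <<'E'
# go.py x y z(of grasp point, mm) yaw_of_lifter(deg, table/world): shift needed in tool axes
from h import *
import sys
def need(p,yaw,pitch=0):
    s=sense();Rt=R.from_euler("xyz",s["tcp_rot"])
    # tool x = -lifter x, tool z down ; pitch>0 = nose up
    lx=np.array([np.cos(yaw),np.sin(yaw),0]);ly=np.array([-lx[1],lx[0],0])
    M=np.column_stack([-lx,ly,[0,0,-1]])
    M=R.from_rotvec(-pitch*ly).as_matrix()@M
    tcp=np.array(p)-grip_point_offset*M[:,2] if not callable(grip_point_offset) else np.array(p)-grip_point_offset()*M[:,2]
    d=Rt.inv().apply(tcp-s["eef_pos"]);w=(Rt.inv()*R.from_matrix(M)).as_rotvec()
    print("t",s["clock"].__round__(2),"shift m",(d/1000).round(4),"rot",w.round(4),"F",s["contact_force"].round(1),"tcp",s["eef_pos"].round(1),s["tcp_rot"].round(4),"op",round(s["opening"],3))
if __name__=="__main__":
    a=list(map(float,sys.argv[1:]));need(a[:3],np.radians(a[3]),np.radians(a[4]) if len(a)>4 else 0)
E
python3 go.py 530 264 46 -104
```

```text
top 0.2531291138363874 0.4123684437794431 -63.42070137729035 63.345899840253686
top front 39 [492.1 -67.2] ang -6.3 tab 2.0 1.3
top left 26 [ 547.  -121.8] ang 82.4 tab 49.9 62.2
top right 27 [ 423.9 -103.3] ang 84.4 tab 45.8 -62.2
scene -7.1043806389776165 -7.1043806389776165 -65.29573458202913 61.86541816222169
scene front 42 [484.3 -63.1] ang -4.2 tab -1.1 -6.9
scene left 25 [ 546.  -120.3] ang 82.8 tab 48.5 61.1
scene right 26 [ 421.2 -108.2] ang 83.6 tab 51.0 -64.3
t 0.1 shift m [-0.4214 -0.2085  0.2036] rot [-1.0000e-03  9.0000e-04  1.4984e+00] F [-0.9  0.6  0.4] tcp [194.6 593.6 303.2] [-3.1403 -0.      2.8248] op 1.001
```

Request:
drive_tool:
  targets: [-0.035,-0.017,0.01,0,0,0.125,1,-0.07,-0.035,0.02,0,0,0.25,1,-0.105,-0.052,0.03,0,0,0.375,1,-0.14,-0.07,0.04,0,0,0.5,1,-0.175,-0.087,0.05,0,0,0.625,1,-0.21,-0.104,0.06,0,0,0.75,1,-0.245,-0.122,0.07,0,0,0.875,1,-0.28,-0.139,0.08,0,0,1.0,1,-0.315,-0.156,0.09,0,0,1.125,1,-0.35,-0.174,0.1,0,0,1.25,1,-0.386,-0.191,0.11,0,0,1.375,1,-0.4214,-0.2085,0.12,0,0,1.4984,1]

```text
clock: 1.1
eef_pos: [531.2, 262.8, 183.2]
tcp_rot: [-3.141, 0.0, 1.32]
contact_force: [0.8, 0.6, 0.3]
opening: 1.0
```

Request:
drive_tool:
  targets: [0,0,0,0,0,0,1,0,0,0,0,0,0,1]

```text
clock: 1.27
eef_pos: [531.0, 262.6, 182.8]
tcp_rot: [-3.14, 0.001, 1.323]
contact_force: [-0.3, 0.3, -0.2]
opening: 1.004
```

```bash
python3 go.py 530 264 46 -104
```

```text
t 1.27 shift m [ 0.0012 -0.0012  0.0829] rot [-0.0014  0.0011 -0.0034] F [-0.3  0.3 -0.2] tcp [531.  262.6 182.8] [-3.1402e+00  1.1000e-03  1.3230e+00] op 1.004
```

Request:
drive_tool:
  targets: [0.001,-0.001,0.03,0,0,0,1,0.001,-0.001,0.055,0,0,0,1,0.001,-0.001,0.075,0,0,0,1,0.001,-0.001,0.083,0,0,0,1,0.001,-0.001,0.083,0,0,0,0.5,0.001,-0.001,0.083,0,0,0,0.1,0.001,-0.001,0.083,0,0,0,0,0.001,-0.001,0.083,0,0,0,0,0.001,-0.001,0.083,0,0,0,0,0.001,-0.001,0.083,0,0,0,0]
  force: 110

```text
clock: 2.1
eef_pos: [530.1, 266.0, 102.3]
tcp_rot: [3.14, -0.001, 1.326]
contact_force: [-1.1, 0.4, 2.2]
opening: 0.205
```

```bash
python3 - <<'E'
from h import *
print(sense()["opening"],sense()["contact_force"])
f=snap("scene","s1");g=snap("top","t1")
a=cv2.resize(f["color"][120:280,170:330],None,fx=2.5,fy=2.5);b=cv2.resize(g["color"][190:290,170:330],None,fx=2.5,fy=2.5)
I=np.zeros((400,800,3),np.uint8);I[:,:400]=a;I[:250,400:]=b;cv2.imwrite("pics/c1.png",I)
E
python3 go.py 495 160 56 -96.7
```

```text
0.20540232840569295 [-1.1384881   0.41979316  2.17247532]
t 2.2 shift m [-0.1114 -0.0084 -0.0078] rot [ 0.0015 -0.0013 -0.1276] F [-0.4  0.2  7.3] tcp [530.1 266.  102.3] [ 3.1401e+00 -1.4000e-03  1.3262e+00] op 0.213
```

View pics/c1.png

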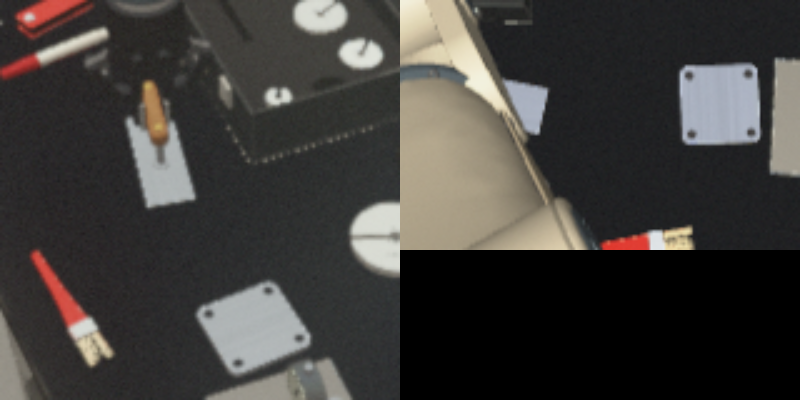

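Gripped: opening 0.205, handle between the pads, with the nose at about (170,203) in the left crop. I'll lift and line up behind the flange.

Request:
drive_tool:
  targets: [0,0,-0.015,0,0,0,0,0,0,-0.028,0,0,0,0,0,0,-0.028,0,0,0,0,0,0,-0.028,0,0,0,0]

```text
clock: 2.53
eef_pos: [530.1, 266.0, 130.0]
tcp_rot: [3.14, -0.002, 1.326]
contact_force: [-0.9, 0.3, -1.2]
opening: 0.212
```

```bash
python3 go.py 521 141.4 64 -96.7;  python3 - <<'E'
from h import *
f=snap("scene","s2");a=cv2.resize(f["color"][120:280,170:330],None,fx=3.5,fy=3.5);cv2.imwrite("pics/c2.png",a)
E
```

```text
t 2.53 shift m [-0.1231  0.0213  0.0119] rot [ 0.002  -0.0014 -0.1275] F [-0.9  0.3 -1.2] tcp [530.1 266.  130. ] [ 3.1397e+00 -1.6000e-03  1.3264e+00] op 0.212
```

View pics/c2.png

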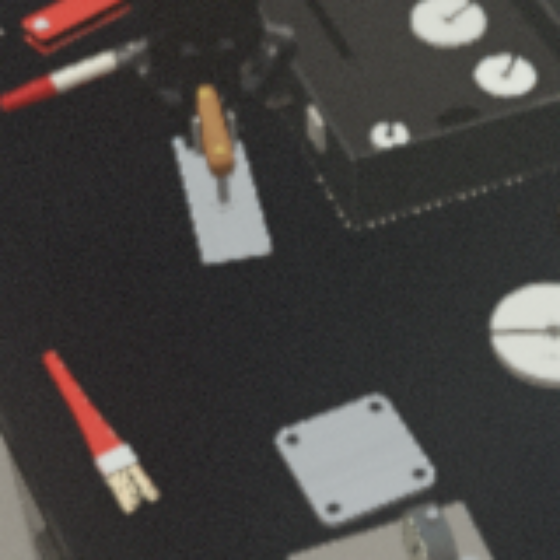

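The lifter hangs in the jaws with its front edge from (203,263) to (271,250) in the crop. I'll move to the staging pose and check the nose.

Request:
drive_tool:
  targets: [-0.03,0.005,0,0,0,-0.03,0,-0.06,0.01,0,0,0,-0.06,0,-0.09,0.015,0,0,0,-0.09,0,-0.115,0.02,0,0,0,-0.12,0,-0.123,0.0213,0,0,0,-0.1275,0,-0.123,0.0213,0,0,0,-0.1275,0,-0.123,0.0213,0,0,0,-0.1275,0]

```text
clock: 3.17
eef_pos: [520.5, 141.3, 128.6]
tcp_rot: [-3.141, -0.0, 1.452]
contact_force: [0.3, -0.5, -1.4]
opening: 0.213
```

```bash
cat > nose.py <<'E'
from m import *
import sys
# nose: project expected nose/edges; measure blade front-edge by contour in scene & top
f=snap("scene",sys.argv[1]);g=snap("top",sys.argv[1]+"t")
s=sense();p=s["eef_pos"];M=R.from_euler("xyz",s["tcp_rot"]).as_matrix()
zb=p[2]-102.3
for nm,F in(("scene",f),("top",g)):
    q=p-91*M[:,0];q[2]=zb+2.5
    print(nm,"expected nose",q.round(1),proj(F,q).round(1),"corners",[proj(F,q+k*25*M[:,1]).round(1).tolist() for k in(-1,1)])
a=cv2.resize(f["color"][170:280,210:330],None,fx=4,fy=4,interpolation=cv2.INTER_CUBIC);b=cv2.resize(g["color"][200:275,235:325],None,fx=3.5,fy=3.5,interpolation=cv2.INTER_CUBIC)
I=np.zeros((440,800,3),np.uint8);I[:,:480]=a;I[:b.shape[0],480:480+b.shape[1]]=b;cv2.imwrite("pics/"+sys.argv[1]+"c.png",I)
E
python3 nose.py n3;python3 go.py 521 141.4 49.9 -96.7
```

```text
scene expected nose [510.   51.8  29. ] [261.1 227.2] corners [[251.3, 230.1], [270.9, 224.4]]
top expected nose [510.   51.8  29. ] [273.4 229.7] corners [[272.8, 239.1], [274.1, 220.3]]
t 3.27 shift m [-0.0007  0.0005  0.025 ] rot [ 0.0002 -0.0003 -0.0001] F [ 0.3  0.5 -1.5] tcp [520.6 142.2 128.8] [ 3.1414e+00 -3.0000e-04  1.4538e+00] op 0.214
```

View pics/n3c.png

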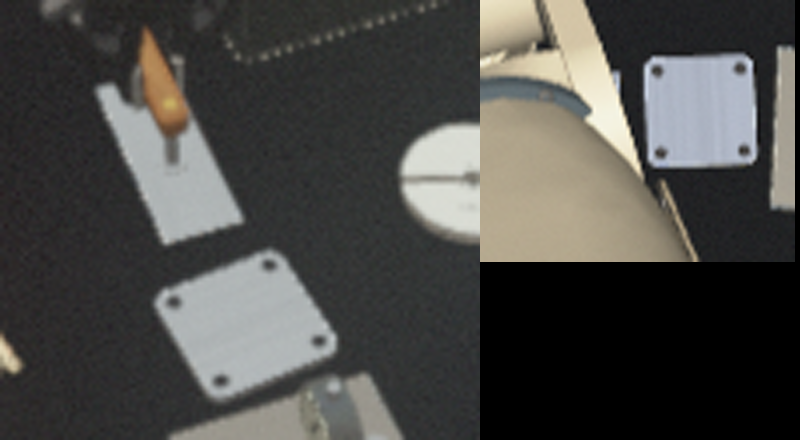

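The nose corners at crop (165,245) and (243,219) lie within about 1 px of the prediction. I'll lower and slide the blade under.

Request:
drive_tool:
  targets: [-0.001,0.0005,0.012,0,0,0,0,-0.001,0.0005,0.022,0,0,0,0,-0.001,0.0005,0.0255,0,0,0,0,-0.001,0.0005,0.0255,0,0,0,0,-0.008,0.0005,0.0255,0,0,0,0,-0.015,0.0005,0.0255,0,0,0,0,-0.022,0.0005,0.0255,0,0,0,0,-0.028,0.0005,0.0255,0,0,0,0,-0.034,0.0005,0.0255,0,0,0,0,-0.034,0.0005,0.0255,0,0,0,0]

```text
clock: 4.1
eef_pos: [516.6, 106.1, 103.3]
tcp_rot: [-3.141, 0.0, 1.453]
contact_force: [0.1, -0.8, -2.2]
opening: 0.214
```

Request:
drive_tool:
  targets: [-0.002,0,0,0,0,0,0,-0.004,0,0,0,0,0,0,-0.006,0,0,0,0,0,0,-0.008,0,0,0,0,0,0]

```text
clock: 4.43
eef_pos: [516.1, 99.5, 103.5]
tcp_rot: [3.141, -0.0, 1.454]
contact_force: [-0.4, 1.0, -1.5]
opening: 0.213
```

```bash
python3 nose.py n4;python3 go.py 515 91 49.9 -96.7
```

```text
scene expected nose [505.4   8.9   3.6] [267.7 247.1] corners [[257.8, 250.1], [277.5, 244.1]]
top expected nose [505.4   8.9   3.6] [289.6 232.1] corners [[289.0, 241.4], [290.2, 222.9]]
t 4.53 shift m [-0.0084 -0.     -0.0004] rot [0.0002 0.0001 0.0002] F [ 0.1  0.1 -1.7] tcp [516.   99.3 103.4] [3.1414e+00 1.0000e-04 1.4540e+00] op 0.213
```

View pics/n4c.png

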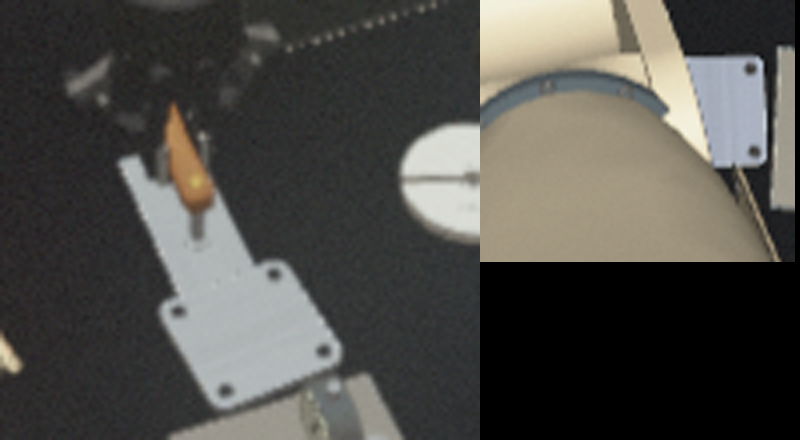

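The blade is under the flange, whose far edge now runs from (165,305) to (275,265) in the crop, and the flange has begun sliding. I'll push on slowly to the step.

Request:
drive_tool:
  targets: [-0.002,0,0,0,0,0,0,-0.004,0,0,0,0,0,0,-0.005,0,0,0,0,0,0]

```text
clock: 4.78
eef_pos: [516.3, 95.0, 103.8]
tcp_rot: [3.14, -0.001, 1.454]
contact_force: [1.7, 7.8, 0.0]
opening: 0.209
```

Request:
drive_tool:
  targets: [-0.0015,0,0,0,0,0,0,-0.003,0,0,0,0,0,0]

```text
clock: 4.95
eef_pos: [517.5, 92.9, 104.4]
tcp_rot: [3.136, -0.003, 1.454]
contact_force: [5.9, 14.6, 1.1]
opening: 0.213
```

```bash
python3 nose.py n5;python3 go.py 515 91 49.9 -96.7
```

```text
scene expected nose [507.1   2.4   4.7] [269.6 248.5] corners [[259.6, 251.5], [279.4, 245.4]]
top expected nose [507.1   2.4   4.7] [292.  231.3] corners [[291.4, 240.6], [292.6, 222.1]]
t 5.05 shift m [-0.0021 -0.0025  0.0007] rot [ 0.006  -0.0032 -0.0001] F [ 4.9 10.8 -0.9] tcp [517.7  92.8 104.5] [ 3.1356 -0.0032  1.4538] op 0.212
```

View pics/n5c.png

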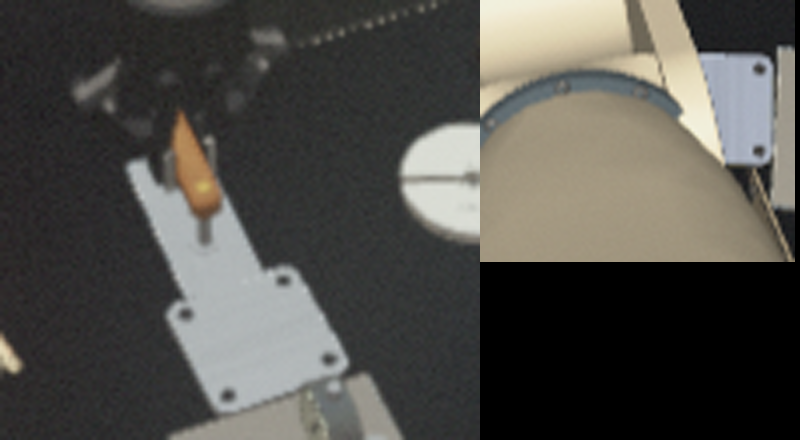

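Force is 12 N, so the flange is against the step: its corner is at (770,165) in the right crop, beside the table edge. Next is the tilt, with the nose following the pivot arc about 3 mm behind the raised rim.

Request:
drive_tool:
  targets: [0.004,0,-0.001,0,0,0,0,0.005,0,-0.004,0,0,0,0,0.005,0,-0.0075,0,0,0,0,0.005,0,-0.01,0,0,0,0,0.005,0,-0.0125,0,0,0,0,0.0048,0,-0.0147,0,0,0,0,0.0044,0,-0.017,0,0,0,0,0.0038,0,-0.019,0,0,0,0,0.0032,0,-0.0213,0,0,0,0,0.0025,0,-0.0235,0,0,0,0,0.0015,0,-0.0255,0,0,0,0,-0.0005,0,-0.03,0,0,0,0]

```text
clock: 6.05
eef_pos: [514.9, 91.0, 133.4]
tcp_rot: [-3.141, -0.0, 1.454]
contact_force: [1.3, 1.0, -2.4]
opening: 0.21
```

```bash
python3 nose.py n6;python3 go.py 515 91 79.9 -96.7
```

```text
scene expected nose [5.046e+02 5.000e-01 3.420e+01] [269.  241.8] corners [[258.9, 244.8], [279.0, 238.7]]
top expected nose [5.046e+02 5.000e-01 3.420e+01] [293.2 230.5] corners [[292.6, 240.0], [293.8, 221.1]]
t 6.15 shift m [ 0.0001 -0.0002  0.0002] rot [ 0.0006 -0.0002 -0.0002] F [ 0.   0.9 -3.4] tcp [515.2  90.9 134. ] [ 3.1409e+00 -2.0000e-04  1.4537e+00] op 0.209
```

View pics/n6c.png

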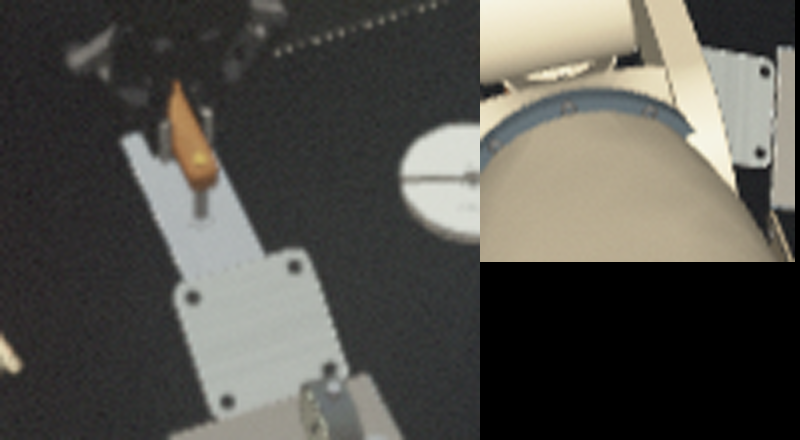

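Tilting cleanly: the slab's far edge has risen, running (175,290) to (310,250), and sits on the blade. Continuing to about 60°.

Request:
drive_tool:
  targets: [-0.0014,0,-0.0026,0,0,0,0,-0.0028,0,-0.0051,0,0,0,0,-0.0043,0,-0.0075,0,0,0,0,-0.0059,0,-0.0099,0,0,0,0,-0.0077,0,-0.0122,0,0,0,0,-0.0096,0,-0.0143,0,0,0,0,-0.0116,0,-0.0164,0,0,0,0,-0.0136,0,-0.0184,0,0,0,0,-0.0158,0,-0.0202,0,0,0,0,-0.018,0,-0.022,0,0,0,0,-0.0203,0,-0.0237,0,0,0,0,-0.0227,0,-0.0253,0,0,0,0]

```text
clock: 7.15
eef_pos: [512.3, 68.3, 158.9]
tcp_rot: [3.141, -0.0, 1.454]
contact_force: [-0.4, 1.9, -1.0]
opening: 0.213
```

```bash
python3 nose.py n7;python3 go.py 515 91 79.9 -96.7
```

```text
scene expected nose [501.7 -22.2  59.2] [272.6 242.5] corners [[262.1, 245.6], [282.9, 239.4]]
top expected nose [501.7 -22.2  59.2] [302.5 229.7] corners [[301.9, 239.4], [303.0, 220.1]]
t 7.25 shift m [ 0.023  -0.0001  0.0252] rot [ 0.0003 -0.     -0.0002] F [ 0.4  1.2 -0.8] tcp [512.4  68.1 159. ] [ 3.1413 -0.      1.4536] op 0.212
```

View pics/n7c.png

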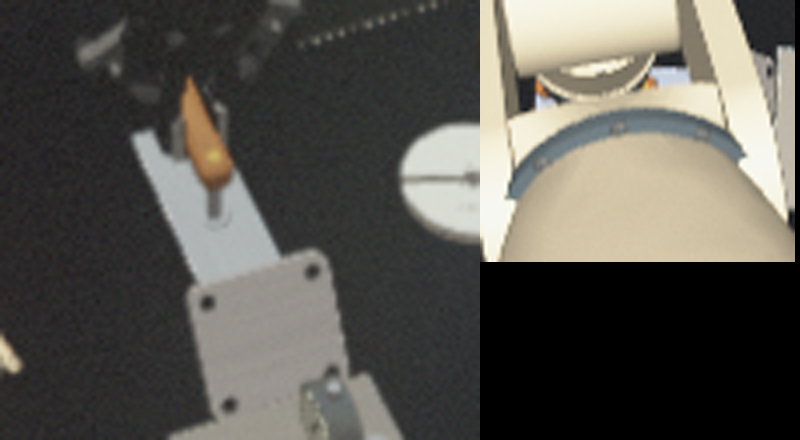

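Tilt is about 60° with the flange resting on the blade nose and against the step. On to vertical, then over.

Request:
drive_tool:
  targets: [-0.0025,0,-0.0015,0,0,0,0,-0.0051,0,-0.0028,0,0,0,0,-0.0077,0,-0.004,0,0,0,0,-0.0104,0,-0.0052,0,0,0,0,-0.0131,0,-0.0062,0,0,0,0,-0.0159,0,-0.0072,0,0,0,0,-0.0188,0,-0.008,0,0,0,0,-0.0217,0,-0.0087,0,0,0,0,-0.0247,0,-0.0093,0,0,0,0,-0.0276,0,-0.0096,0,0,0,0,-0.0306,0,-0.0098,0,0,0,0,-0.0336,0,-0.01,0,0,0,0]

```text
clock: 8.25
eef_pos: [508.6, 34.5, 169.2]
tcp_rot: [3.141, 0.0, 1.454]
contact_force: [-1.0, 1.9, 9.4]
opening: 0.211
```

Request:
drive_tool:
  targets: [-0.003,0,0,0,0,0,0,-0.006,0,0,0,0,0,0,-0.009,0,0,0,0,0,0,-0.012,0,0,0,0,0,0,-0.015,0,0,0,0,0,0,-0.018,0,0,0,0,0,0]

```text
clock: 8.75
eef_pos: [506.7, 16.4, 169.4]
tcp_rot: [3.14, 0.001, 1.454]
contact_force: [0.5, -0.5, 8.8]
opening: 0.21
```

```bash
python3 nose.py n8;python3 go.py 515 91 79.9 -96.7
```

```text
scene expected nose [496.  -74.2  69.5] [281.4 257.4] corners [[270.6, 260.7], [292.0, 254.1]]
top expected nose [496.  -74.2  69.5] [323.3 230.3] corners [[322.9, 240.1], [323.8, 220.6]]
t 8.85 shift m [ 0.0753 -0.0004  0.0354] rot [0.0011 0.0012 0.0004] F [ 0.1 -0.8  8.7] tcp [506.6  16.2 169.3] [3.1405e+00 1.2000e-03 1.4543e+00] op 0.214
```

View pics/n8c.png

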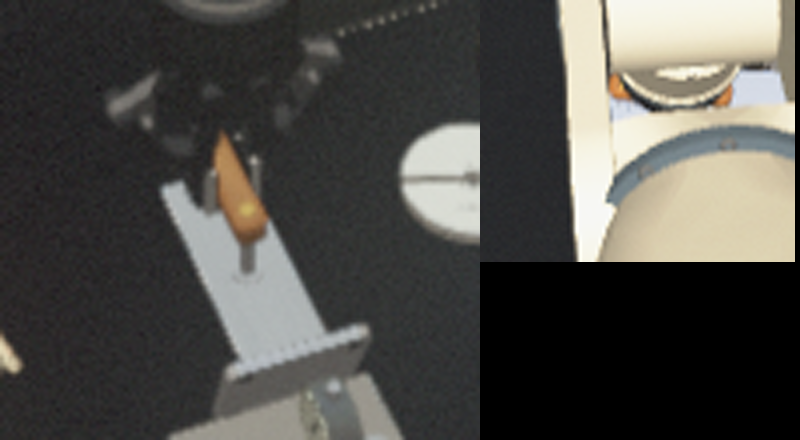

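The flange is just past vertical: its top edge runs from (225,370) to (368,330), leaning over the table. The 8.7 N upward force suggests the raised rim is bearing on the blade, so I'll raise a few mm and then push over.

Request:
drive_tool:
  targets: [0.001,0,-0.002,0,0,0,0,0.001,0,-0.004,0,0,0,0,0.0,0,-0.005,0,0,0,0,-0.003,0,-0.005,0,0,0,0,-0.006,0,-0.005,0,0,0,0]

```text
clock: 9.27
eef_pos: [505.2, 11.0, 173.4]
tcp_rot: [-3.141, 0.0, 1.454]
contact_force: [0.3, -0.4, -1.4]
opening: 0.215
```

Request:
drive_tool:
  targets: [-0.003,0,0,0,0,0,0,-0.006,0,0,0,0,0,0,-0.009,0,0,0,0,0,0,-0.012,0,0,0,0,0,0]

```text
clock: 9.6
eef_pos: [504.1, -1.1, 173.6]
tcp_rot: [-3.141, 0.0, 1.454]
contact_force: [0.6, -0.4, -2.0]
opening: 0.209
```

Request:
drive_tool:
  targets: [-0.004,0,0,0,0,0,0,-0.008,0,0,0,0,0,0,-0.008,0,0,0,0,0,0,-0.008,0,0,0,0,0,0]

```text
clock: 9.93
eef_pos: [503.2, -8.9, 173.7]
tcp_rot: [-3.142, -0.0, 1.453]
contact_force: [0.0, 0.9, -0.4]
opening: 0.213
```

```bash
python3 nose.py n9;python3 go.py 515 91 79.9 -96.7
python3 - <<'E'
from h import *
f=cv2.imread("pics/n9.png");g=f.max(2)[225:345:4,235:345:3]
h=["".join(" .:-=+*#%@"[min(9,v//26)] for v in r) for r in g];print("\n".join(h))
E
```

```text
scene expected nose [492.7 -99.   73.9] [285.6 265.1] corners [[274.6, 268.6], [296.4, 261.7]]
top expected nose [492.7 -99.   73.9] [333.4 230.9] corners [[333.0, 240.7], [333.8, 221.1]]
t 10.03 shift m [ 0.1003 -0.      0.0399] rot [ 0.0001 -0.     -0.0001] F [ 0.5 -0.2 -1.5] tcp [503.3  -8.6 173.7] [ 3.1415 -0.      1.4538] op 0.211
......:#*:-=**+...:.:::::::+#%%%%%%*:
.......*#+=-*##:::.::::::::::==++=-::
.......:####=**+.:..:::::::::::::::::
........-##**--*+::::::::::::::::::::
...:.....####==##=:::.:::::::::::::::
........::#*#++#**::::.::::.:::::::::
........:.+###*###*::::::::::::::::::
........:.:##*###*#-:::::.:::::.:::::
......::::.=#*######*.:::..:.::.:::::
........:..:***#####*-:::::::::::::::
....::..:+**##*#*+=++*+::::..:.::::::
......:.:+**#**##==-=**+::.::::..::..
....::.:::##*#*##++===#+-.:::.:..::::
......:=+++**+***+==--*#+::.::.::....
..:..:+*+++*##+***+=--*#*+:.::::::.:.
......-+++++####**==::-==+=:::..:....
......:+++++++-###++*+--+++:.:.:.....
.......-*+*+++*=+++=**--++++::.......
.......:+++*+***+**++*--+++*+........
........:****+*+*+++-=---:-#%-:......
.........=**+++*+***-===-%##+*:......
.........:*++*++*#%%%::::=+***+......
.....:..:.-+*#+*%%%#=--=*****=*-.....
..........:++%%#+=+*=--=+*******.....
......:....-*=+*****-===+***+-:......
........::..*********=-++-::.........
..........:.-*==****+-::..:..........
........:.:..***+=-:.................
.............:-:...:::.......:.......
.................:...................
```

Request:
drive_tool:
  targets: [0.03,0,0,0,0,0,0,0.06,0,0,0,0,0,0,0.085,0,0,0,0,0,0,0.1,0,0.02,0,0,0,0,0.1,0,0.045,0,0,0,0,0.1,0,0.056,0,0,0,0,0.1,0,0.056,0,0,0,0,0.1,0,0.056,0,0,0,0]

```text
clock: 10.7
eef_pos: [514.5, 90.4, 117.4]
tcp_rot: [-3.14, 0.001, 1.454]
contact_force: [1.1, -0.1, -0.4]
opening: 0.217
```

```bash
python3 - <<'E'
from h import *
f=snap("scene","s10");import pickle;pickle.dump(f,open("s10.pkl","wb"))
cv2.imwrite("pics/c10.png",cv2.resize(f["color"][210:350,215:355],None,fx=4,fy=4,interpolation=cv2.INTER_CUBIC))
O=np.array([490.6,-66.5]);u=np.array([-.1167,-.9932]);w=np.array([.9932,-.1167])
for x,y,z in[(22,42,19),(22,-42,19),(106,42,24),(0,62,12),(0,-62,12)]:
    print((x,y,z),((proj(f,np.r_[O+x*u+y*w,z])-[215,210])*4).round(0))
E
python3 go.py 515 91 79.9 -96.7
```

```text
(22, 42, 19) [333. 244.]
(22, -42, 19) [192. 290.]
(106, 42, 24) [395. 361.]
(0, 62, 12) [349. 211.]
(0, -62, 12) [145. 276.]
t 10.75 shift m [ 0.0006 -0.0002 -0.0157] rot [-0.0001  0.0001 -0.0005] F [-0.1 -0.1 -0.9] tcp [515.1  90.4 118.1] [-3.1415e+00  1.0000e-04  1.4533e+00] op 0.212
```

View pics/c10.png

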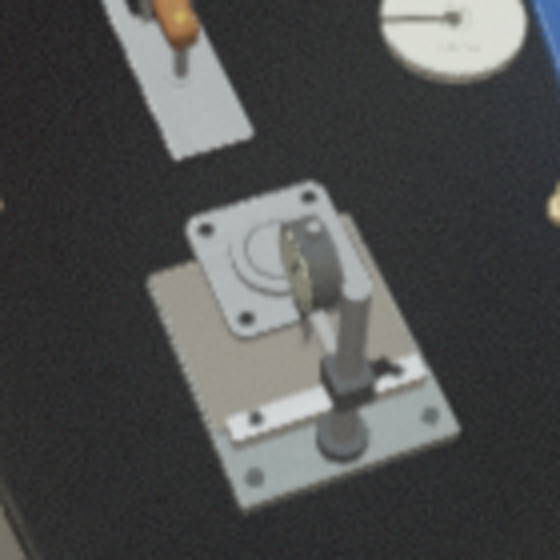

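The flange lies raised face up on the table, overhanging the front edge by about 15-20 mm. Its front corners are at crop (188,222) and (322,183), and the gauge is clear. I'll measure and push home.

Run:
```python
from h import *
import pickle
f=pickle.load(open("s10.pkl","rb"))
O=np.array([490.6,-66.5]);u=np.array([-.1167,-.9932]);w=np.array([.9932,-.1167])
for n,p,z in[("fl right",(186,221),19),("fl left",(326,181),19),("fl back right",(240,338),19),("tab r",(148,278),12),("nose r",(176,160),17),("nose l",(254,136),17),("bar r",(225,415),24),("bar l",(420,352),24)]:
    q=ray(f,p[0]/4+215,p[1]/4+210,z)[:2]-O;print(n,(q@u).round(1),(q@w).round(1))
```

```text
fl right -22.3 -29.5
fl left -19.9 55.6
fl back right 60.2 -28.7
tab r 1.8 -60.9
nose r -66.2 -19.6
nose l -66.5 29.3
bar r 103.7 -54.0
bar l 105.5 57.1
```

Request:
drive_tool:
  targets: [-0.008,0.004,0.001,0,0,0,0,-0.018,0.008,0.001,0,0,0,0,-0.028,0.008,0.001,0,0,0,0,-0.036,0.008,0.001,0,0,0,0,-0.042,0.008,0.001,0,0,0,0,-0.046,0.008,0.001,0,0,0,0,-0.05,0.008,0.001,0,0,0,0,-0.054,0.008,0.001,0,0,0,0,-0.058,0.008,0.001,0,0,0,0,-0.062,0.008,0.001,0,0,0,0,-0.066,0.008,0.001,0,0,0,0]

```text
clock: 11.67
eef_pos: [515.2, 24.1, 116.7]
tcp_rot: [3.142, -0.0, 1.454]
contact_force: [0.8, 1.8, -1.6]
opening: 0.207
```

Request:
drive_tool:
  targets: [-0.003,0,0,0,0,0,0,-0.006,0,0,0,0,0,0,-0.009,0,0,0,0,0,0,-0.012,0,0,0,0,0,0,-0.015,0,0,0,0,0,0,-0.017,0,0,0,0,0,0]

```text
clock: 12.17
eef_pos: [513.1, 7.0, 116.6]
tcp_rot: [-3.141, 0.0, 1.454]
contact_force: [0.1, 2.0, -0.6]
opening: 0.213
```

```bash
cat > fl.py <<'E'
from m import *
import sys
f=snap("scene",sys.argv[1]);pickle.dump(f,open(sys.argv[1]+".pkl","wb"))
O=np.array([490.6,-66.5]);u=np.array([-.1167,-.9932]);w=np.array([.9932,-.1167])
s=sense();p=s["eef_pos"];M=R.from_euler("xyz",s["tcp_rot"]).as_matrix();n=(p-91*M[:,0])[:2]-O
print("t",s["clock"],"nose",(n@u).round(1),(n@w).round(1),"z",round(p[2]-102.3,1),"F",s["contact_force"].round(1),"rot",s["tcp_rot"].round(3))
# flange mask: bluish-grey bright vs brown rubber: b-r
c=f["color"].astype(int);d=c[:,:,0]-c[:,:,2];
for r in range(240,320,3): print(r," ".join("%4d/%-3d"%(d[r,k],c[r,k].max()) for k in range(248,292,4)))
E
python3 fl.py s11
```

```text
t 12.2167 nose 15.6 13.8 z 14.3 F [ 0.4 -0.4 -1.8] rot [-3.141  0.     1.454]
240    2/48     1/39    -2/53     6/184    6/179    4/157  -84/162  -94/194  -61/127   -1/48     0/49 
243   -3/47     4/47    -3/46     2/186    8/184    6/183  -50/128  -86/163  -38/127    3/55     3/51 
246    1/41    -2/46     0/48     1/101    6/183    6/181   -4/150  -44/100   -4/151   -4/81     1/53 
249   -1/43     0/50    -1/45     1/50     7/183    5/182    6/180   -6/100    6/184    6/168    2/53 
252    4/49     1/49     2/46     1/51     6/180    6/181    4/181   -5/99     6/182    6/183   -1/51 
255    2/48     1/45     2/48     0/48    -2/112    6/182    5/169    4/176    7/184    6/183    0/106
258    1/46     1/44     5/49     3/49    -1/51     7/182    6/182    6/182    6/183    7/183    8/177
261    0/47     3/46     2/45     1/50     1/50     8/169    7/181    7/184    6/184    6/181    5/182
264   -1/50     2/44    -3/47    -2/53     0/50     3/94     6/181    7/184    6/183    6/183    6/167
267    4/50     0/46    -1/45     0/44    -1/48     1/53     5/183    4/180    6/183    5/169  
[... 1058 characters left out ...]
     2/50    -4/142  -12/157  -14/156  -13/155    4/161    8/184    8/185    9/185
303    4/45     1/46     3/51    -3/80   -11/154  -13/156  -14/157  -12/151    5/173    4/109    7/183
306    0/48     2/46     2/51     0/50    -9/155  -13/155  -12/156  -13/156    6/184    7/160    7/179
309   -2/51     5/45     2/48    -2/47    -2/153  -13/156  -14/156  -10/152  -10/132   -4/141    4/201
312    0/51     2/47    -1/47     0/52    -4/88   -11/156  -12/157   -7/165    7/200    6/212    7/217
315    1/53     3/47     1/49     4/54     1/50   -12/159    4/207    6/205    5/150    3/210   -9/152
318    2/46     0/48     3/49     1/48     1/49     3/156   -1/149    4/203   -5/135   -5/129    4/157
```

Request:
drive_tool:
  targets: [-0.0015,0,0,0,0,0,0,-0.003,0,0,0,0,0,0,-0.0045,0,0,0,0,0,0,-0.006,0,0,0,0,0,0]

```text
clock: 12.55
eef_pos: [512.5, 1.5, 116.7]
tcp_rot: [3.142, -0.0, 1.454]
contact_force: [0.3, 14.2, 4.4]
opening: 0.212
```

Request:
drive_tool:
  targets: [-0.001,0,0,0,0,0,0,-0.002,0,0,0,0,0,0]

```text
clock: 12.72
eef_pos: [512.7, 0.9, 117.2]
tcp_rot: [3.141, -0.003, 1.452]
contact_force: [-0.0, 22.3, 8.1]
opening: 0.215
```

Firm contact at 22 N with the nose at table x ≈ 21.7 (home edge is 22). I'll retract and check.

Request:
drive_tool:
  targets: [0.006,0,0,0,0,0,0,0.02,0,0,0,0,0,0,0.045,0,0,0,0,0,0,0.075,0,0,0,0,0,0,0.1,0,0,0,0,0,0,0.1,0,0,0,0,0,0,0.1,0,0,0,0,0,0]

```text
clock: 13.3
eef_pos: [523.9, 99.6, 116.5]
tcp_rot: [-3.141, 0.0, 1.457]
contact_force: [0.2, 0.1, -1.6]
opening: 0.212
```

```bash
cat > fl2.py <<'E'
from m import *
import sys
f=snap("scene",sys.argv[1]);pickle.dump(f,open(sys.argv[1]+".pkl","wb"))
O=np.array([490.6,-66.5]);u=np.array([-.1167,-.9932]);w=np.array([.9932,-.1167])
s=sense();p=s["eef_pos"];M=R.from_euler("xyz",s["tcp_rot"]).as_matrix();n=(p-91*M[:,0])[:2]-O
print("t",s["clock"],"nose",(n@u).round(1),(n@w).round(1),"z",round(p[2]-102.3,1),"F",s["contact_force"].round(1))
c=f["color"].astype(int);c=cv2.GaussianBlur(f["color"],(3,3),0).astype(int)
m=(((c[:,:,0]-c[:,:,2])>-2)&(c.max(2)>165)).astype(np.uint8)*255   # steel, not rubber/bench
# front edge: for columns y in table coords, scan rectified top view (z=19)
xs=np.arange(-90,110,.5)
E_=[]
for y in list(range(-20,46,6)):
    col=np.array([m[tuple(np.round(proj(f,np.r_[O+x*u+y*w,19])).astype(int)[::-1])] for x in xs])>0
    i=np.where(col&(xs>-30))[0]
    E_.append((y,xs[i[0]] if len(i) else None))
print("front edge x by y",E_)
for x in(35,45,55):
    ys=np.arange(-60,62,.5);row=np.array([m[tuple(np.round(proj(f,np.r_[O+x*u+y*w,19])).astype(int)[::-1])] for y in ys])>0
    i=np.where(row)[0];print("x",x,"y span",ys[i[0]],ys[i[-1]])
E
python3 fl2.py s12; python3 go.py 515 100 48.4 -96.7
```

```text
t 13.35 nose -77.0 13.7 z 14.2 F [-0.4  0.2 -1.6]
front edge x by y [(-20, np.float64(19.5)), (-14, np.float64(22.0)), (-8, np.float64(21.5)), (-2, np.float64(21.0)), (4, np.float64(20.5)), (10, None), (16, np.float64(61.0)), (22, np.float64(63.5)), (28, None), (34, np.float64(87.0)), (40, np.float64(46.0))]
x 35 y span -30.5 50.5
x 45 y span -30.5 49.5
x 55 y span -30.0 50.0
t 13.35 shift m [ 0.0003 -0.0087  0.0142] rot [-0.0005  0.0006  0.0016] F [-0.4  0.2 -1.6] tcp [523.6  98.7 116.5] [-3.1411e+00  6.0000e-04  1.4555e+00] op 0.213
```

Request:
drive_tool:
  targets: [0.01,0,0.006,0,0,0,0,0.01,0,0.011,0,0,0,0,0.01,0,0.0135,0,0,0,0,0.01,0,0.0148,0,0,0,0,0.01,0,0.0148,0,0,0,0,0.01,0,0.0148,0,0,0,0.3,0.01,0,0.0148,0,0,0,0.6,0.01,0,0.0148,0,0,0,1,0.01,0,0.0148,0,0,0,1,0.01,0,0.0148,0,0,0,1,0.01,0,0.0148,0,0,0,1,0.01,0,0.0148,0,0,0,1]

```text
clock: 14.35
eef_pos: [525.1, 108.6, 101.8]
tcp_rot: [-3.142, 0.0, 1.454]
contact_force: [0.5, -0.5, -0.6]
opening: 0.999
```

Request:
drive_tool:
  targets: [0,0,-0.02,0,0,0,1,0,0,-0.05,0,0,0,1,0,0,-0.09,0,0,0,1,0.04,0,-0.13,0,0,0,1,0.08,0,-0.16,0,0,0,1,0.12,0,-0.18,0,0,0,1,0.16,0,-0.2,0,0,0,1,0.2,0,-0.2,0,0,0,1,0.24,0,-0.2,0,0,0,1,0.28,0,-0.2,0,0,0,1,0.28,0,-0.2,0,0,0,1,0.28,0,-0.2,0,0,0,1]

```text
clock: 15.35
eef_pos: [557.6, 391.3, 301.7]
tcp_rot: [3.141, -0.002, 1.457]
contact_force: [-0.8, -1.1, -0.5]
opening: 1.002
```

```bash
python3 fl2.py s13
python3 - <<'E'
from m import *
O=np.array([490.6,-66.5]);u=np.array([-.1167,-.9932]);w=np.array([.9932,-.1167])
s=pickle.load(open("s13.pkl","rb"));t=snap("top","t13")
for n,f,o in(("top",t,"top0"),("scene",s,"scene0")):
    g=cv2.GaussianBlur(f["color"],(3,3),0).astype(int)
    st=(((g[:,:,0]-g[:,:,2])>-2)&(g.max(2)>140)).astype(np.uint8)*255
    def px(x,y,z): return proj(f,np.r_[O+x*u+y*w,z])
    q=np.array([px(x,y,10) for x in(-240,-60) for y in(-40,75)])
    roi=[int(v) for v in(*q.min(0),*q.max(0))]
    r,a,c=rect(f,st,roi,2.5)
    print(n,"blade",np.round(r[0],1),np.round(r[1],1),round(r[2],1),((np.array(r[0])-O)@u).round(1))
    hs=cv2.cvtColor(f["color"],cv2.COLOR_BGR2HSV);r,a,c=rect(f,cv2.inRange(hs,(5,120,80),(22,255,255)),roi,50);print(n,"handle",np.round(r[0],1),np.round(r[1],1),round(r[2],1))
    # flange: front-edge points by table y
    pts=[]
    for y in range(-24,46,4):
        xs=np.arange(-20,60,.5);k=[st[tuple(np.round(px(x,y,19)).astype(int)[::-1])]>0 for x in xs]
        if any(k): pts.append((y,float(xs[np.argmax(k)])))
    print(pts)
    ini=pickle.load(open(o+".pkl","rb"))["color"];d=cv2.absdiff(ini,f["color"]).max(2)
    for nm,b in dict(top=dict(disc=(262,150,300,186),box=(360,136,400,174)),scene=dict(disc=(308,198,350,232),box=(382,266,424,312)))[n].items(): print(nm,"diff",d[b[1]:b[3],b[0]:b[2]].mean().round(1))
E
```

```text
t 15.4 nose -369.1 13.4 z 199.1 F [-0.3 -0.5  0.6]
front edge x by y [(-20, np.float64(36.5)), (-14, np.float64(19.5)), (-8, np.float64(21.5)), (-2, np.float64(21.0)), (4, np.float64(20.5)), (10, None), (16, np.float64(61.0)), (22, np.float64(61.0)), (28, None), (34, np.float64(87.0)), (40, np.float64(46.0))]
x 35 y span -30.5 50.5
x 45 y span -30.5 49.5
x 55 y span -30.0 50.0
top blade [521.9  83.3] [133.7  50.4] 83.2 -152.5
top handle [524.2 106.4] [83.5 17.9] 82.8
[(-24, 22.0), (-20, 22.0), (-16, 22.0), (-12, 21.5), (-8, 21.5), (-4, 21.0), (0, 23.5), (4, 23.5), (8, 23.5), (12, 23.0), (16, 23.0), (20, 22.5), (24, 22.5), (28, 22.5), (32, 22.0), (36, 22.0), (40, 22.0), (44, 21.5)]
disc diff 12.6
box diff 11.2
scene blade [520.8  85.3] [133.3  48.6] 83.0 -154.3
scene handle [523.1 107.5] [91.3 20.8] 83.5
[(-24, 21.0), (-20, 22.5), (-16, 21.5), (-12, 20.0), (-8, 21.5), (-4, 20.0), (0, 21.5), (4, 20.5), (8, 22.0), (16, 58.5), (24, 59.0), (36, 3.5), (40, 5.0), (44, 21.0)]
disc diff 2.2
box diff 2.3
```

```bash
python3 -c "
from rig import *
print(sense()['qvel'].round(3));print(sign_off())"
```

```text
[-0.03  -0.017  0.028 -0.005  0.002 -0.004]
the job is handed in; nothing more can be done
None
```

I finished the job and handed it in at about 15.5 s of the 64 s. `sign_off` reports no verdict, so these are only my own checks.

**What I did:** I gripped the lifter by its handle and slid the blade under the flange's far edge. I pushed the flange against the table step and tipped it up along its pivot arc. Just past vertical the raised rim bore on the blade (about 9 N upward), so I raised the blade 5 mm, after which the flange went over. I then pushed it to the stop bar, where the force rose to 22 N, set the lifter flat on the bench and moved the arm clear.

**Last checks:**
- **Flange position:** it lies raised face up (seen in the last picture viewed, before the final push). Its front edge is at table x of about 21 to 23 mm against 22 mm for home. Its centre is about 10 mm off the middle line (limit 25 mm).
- **Flange angle:** the front edge is parallel to the bar within what the pixels resolve in the top view. In the scene view the gauge hides part of that edge, so those readings are scattered.
- **Lifter:** the blade measures 134 x 50 mm at bench height, so it stands flat, and the gripper has let go and is clear.
- **Box and disc:** the scene view shows no change (mean difference about 2 grey levels). The top view showed a larger difference of about 12 on both, which I took as a lighting or exposure change and did not look into further.
- **Gripper and flange:** I commanded no approach of the fingers to the flange, but had no separate measurement of that contact.

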